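# Make up two bread boards for the judges

## Robot

A 6-joint arm with a two-finger parallel gripper is mounted at the origin on the work surface. World frame = base frame: x ahead of the robot, y to its left, z up, the work surface at z = 0. Lengths are in m, angles in rad, forces in N, time in s.
With the tool pointing down it reaches from about 0.25 to 0.775 m from the base axis. Payload 4 kg.
Tool frame: the origin (TCP) lies at the very end of the fingers, on their centre line; the grasp point (between the pads) lies hold_point_z behind it (hold_point_z is the distance from the TCP to the grasp point, in m); z points along the fingers, y is the direction in which the jaws open and shut (so a half turn about z gives the same grasp; the last joint's range is limited). The gripper opens to 94 mm and grips with 3 to 60 N. Pads are 16 mm wide; open, the fingers measure 119 mm over their backs; the gripper's body (75 mm by 177 mm) begins 78 mm behind the grasp point.
Start: joints at [-1.286, 0.087, 1.371, -0, 1.684, -0.103], TCP at [0.208, -0.509, 0.206] pointing down, gripper open.
Joint ranges: [-3.1, 3.1], [-0.76, 2.03], [0.27, 2.55], [-1.08, 4.22], [0.17, 2.65], [-2.57, 2.57]. Speed limits (rad/s): [2.79, 2.79, 3.14, 3.14, 3.14, 3.14].

## Interface

Orientations are given as [roll, pitch, yaw] about the fixed x, y, z axes, in that order (R = Rz(yaw) Ry(pitch) Rx(roll)).
In Python, from bench import * gives the robot as it stands.
- The arm moves only by the tool step_arm, never from a script. Its argument "increments" is text: rows parted by semicolons, each of 6 numbers parted by spaces: the shift along the tool's x, y, z in cm, then the turn, a rotation vector about the tool's x, y, z in rad. A call has 1 to 5 rows; each row shifts and turns the commanded pose from where the row before left it, along the tool's axes as they then stand; what a row does not reach is not made up. A row lasts 1/10 s, in which the tool goes at most 50 mm and 8.59 degrees, less where a joint would pass 70% of its speed; a pose out of reach is approached as far as the arm can. A call is refused whole if a number of a shift passes 5 or a number of a turn 0.15, either way. A call with a gripper value outside its range is refused whole. "claw" is the gripper's target within -1 to 1 (shut at 1, half-way at 0, fully open at -1), set as the call begins (left out, the last holds). The fingers move at their own pace and stop on an object; the grip force is fixed at half the most. Time passes only in rows, so rows that do not move let the fingers close. It gives the time, the measured TCP pose, the force and the opening at its end, in the units of the state.
- get_obs(): the state, without advancing time (a new reading comes with each control period).
- snapshot(name): name is "scene" or "side" or "wrist"; returns the picture (420x560x3 uint8, red, green, blue); there is no depth.
- calibration(name): a dict with "camera_matrix" (3x3 intrinsics, pixels), "eye" and "orientation" of the camera in the world; the wrist camera has in their place "tool_from_camera" (4x4, takes a point from camera to tool coordinates, whose origin is the TCP and whose axes are the flange's). Camera axes: x right, y up, looking along -z (the intrinsics and any distortion apply to the point x, -y, -z); pixel columns grow to the right and rows downward; lengths in m; the calibration is good to about 2 mm. A picture is of the moment at which its call begins: read the wrist's pose just before it. calibration takes no time and is no camera call.
- close_job(): hands the job in, once; it reports no verdict.
The state is a dict: "time": time; "joint_positions": joint angles; "qvel": joint speeds; "joint_torque": joint torques, N m; "tool_pos": TCP position; "ee_rot": TCP orientation; "wrist_force": force on the tool from outside, world axes, zero at the start; "wrist_torque": the same for the moment, N m; "width": finger opening in m.
Only numpy, scipy, OpenCV 4.12 (cv2) and the standard library are available. Lean on these libraries where they do the work, as an engineer would, in place of code of your own. Each camera call takes 0.05 s, during which the arm holds its last target. There are 200 camera calls.

## Task

Make up the two bread samplers for the judging table. On the wooden paddle board, lay the larger of the two cross-topped round rolls in the hollow nearest the handle and the small tin loaf in the other one, along its longer side; in the metal tray, lay the small baguette along the long bay and the smaller cross-topped roll in the short bay, each about in the middle of its place, upright and flat on the floor of it. Set the breads down rather than dropping them, and leave the shaker, jar, ring roll and scraper where they are.

Things in the scene. Friction and masses are not known exactly. Their poses are not given: they have to be found in the camera images.
- baguette: Loose small crusty baguette, golden brown with four pale slashes, the only long narrow bread among the loose ones: 150 long (x axis), 46 wide (y), 45 tall, ends tapered over the last 20; rigid, about 80 g. The middle 115 has flat sides for gripping from above. Origin at the centre of its underside, z up. Sizes in mm.
- tin_loaf: Loose miniature tin loaf, a brown brick with darker top and one pale crease: 84 long (x axis), 60 wide (y), 58 tall; rigid, about 100 g; upright sides up to about 45. Origin at the centre of its underside, z up. Sizes in mm.
- large_roll: Loose large round roll with a floury top scored with a cross: 66 diameter, 54 tall, sides upright between heights 12 and 36; rigid, about 70 g. Its yaw does not matter. Origin at the centre of its underside, z up. Sizes in mm.
- small_roll: Loose small round roll of the same look: 46 diameter, 44 tall, sides upright between heights 10 and 29; rigid, about 35 g. Its yaw does not matter. Origin at the centre of its underside, z up. Sizes in mm.
- paddle_board: Empty wooden presentation board, fast on the table: 220 (x axis) by 134 (y), 16 thick, with a flat handle of 68 more, 36 wide, sticking out at its -x end. It has two equal rectangular hollows side by side, each 86 along x by 110 along y and 6 deep, floor 10 above the table: the one nearest the handle is centred at x = -55, y = 0, the other at x = +55, y = 0. Origin at the centre of the underside of the 220 by 134 part, on the table; z up. Sizes in mm.
- tray: Empty metal tray, dark grey floor with light rim and divider, fast on the table: 280 (x axis) by 90 (y), 9 tall, floor 3 above the table, rim and divider 6 above the floor. Its divider makes a long bay, 176 along x by 74 along y, centred at x = -44, y = 0, and a short bay, 74 by 74, centred at x = +95, y = 0. Origin at the centre of its underside, on the table; z up. Sizes in mm.
- shaker: Bystander: upright steel flour shaker, 44 diameter, 68 tall, loose, standing among the breads. Origin at the centre of its underside, z up. Sizes in mm.
- seed_jar: Bystander: closed jar of seeds with a steel cap, 56 diameter, 90 tall, loose, standing behind the breads. Origin at the centre of its underside, z up. Sizes in mm.
- ring_roll: Bystander: dark ring-shaped roll, 84 diameter with a 28 hole, 30 tall, loose. Origin at the centre of its underside, z up. Sizes in mm.
- scraper: Bystander: dough scraper lying flat, steel blade with dark wooden grip, about 86 by 110, 18 tall, loose. Origin at the centre of its underside, z up. Sizes in mm.

How it is judged:
At the end, for the whole second after the job is handed in: Each bread in its own place as asked: centre within 15 mm of the place's centre along both sides, underside within 3.5 mm of its floor, upright within 0.09 rad, loaf within 0.3 and baguette within 0.25 rad of the place's long side, released and at rest (x of baguette in the frame of tray between -0.059 and -0.029 m and y of baguette in the frame of tray between -0.015 and 0.015 m and z of baguette in the frame of tray between -0.0005 and 0.0065 m and angle between each of baguette, small_roll, large_roll, tin_loaf's own z axis and vertical below 0.09 rad and linear speed of each of baguette, small_roll, large_roll, tin_loaf below 0.02 m/s and angular speed of each of baguette, small_roll, large_roll, tin_loaf below 0.2 rad/s and contact force between the fingers and baguette below 0.05 N and x of small_roll in the frame of tray between 0.08 and 0.11 m and y of small_roll in the frame of tray between -0.015 and 0.015 m and z of small_roll in the frame of tray between -0.0005 and 0.0065 m and contact force between the fingers and small_roll below 0.05 N and x of large_roll in the frame of paddle_board between -0.07 and -0.04 m and y of large_roll in the frame of paddle_board between -0.015 and 0.015 m and z of large_roll in the frame of paddle_board between 0.0065 and 0.0135 m and contact force between the fingers and large_roll below 0.05 N and x of tin_loaf in the frame of paddle_board between 0.04 and 0.07 m and y of tin_loaf in the frame of paddle_board between -0.015 and 0.015 m and z of tin_loaf in the frame of paddle_board between 0.0065 and 0.0135 m and contact force between the fingers and tin_loaf below 0.05 N and angle between the x axis of baguette and the x axis of tray, either way round below 0.25 rad and angle between the x axis of tin_loaf and the y axis of paddle_board, either way round below 0.3 rad); the robot touches nothing.
It fails at once if the shaker, jar, ring roll or scraper was pushed away or knocked over (distance of any of shaker, seed_jar, ring_roll, scraper from where it was at the start of the episode above 0.03 m or angle between any of shaker, seed_jar, ring_roll, scraper's own z axis and vertical above 0.5 rad).
It fails at once if a bread was dropped from a height instead of set down ((height (world z) of baguette above 0.03 m and contact force between the fingers and baguette below 0.01 N and linear speed of baguette above 0.6 m/s) or (height (world z) of small_roll above 0.03 m and contact force between the fingers and small_roll below 0.01 N and linear speed of small_roll above 0.6 m/s) or (height (world z) of large_roll above 0.03 m and contact force between the fingers and large_roll below 0.01 N and linear speed of large_roll above 0.6 m/s) or (height (world z) of tin_loaf above 0.03 m and contact force between the fingers and tin_loaf below 0.01 N and linear speed of tin_loaf above 0.6 m/s)).
It also fails if it takes over 102 s, if anything falls off the work surface, if the arm or the gripper's body presses on something with over 40 N, if the wrist force passes 120 N, or if a joint passes its speed limit or range.

## Working session

There is one attempt and no reset: what is moved stays moved. The work goes in short steps, Python scripts to look and compute and a tool call to move; the robot and the scene stay as the last step left them, time stands still between calls to the robot, and variables do not carry over. Pictures are saved under pics/ and viewed, about 12 in all and at most 16, crops included, and the job is handed in when it is done.

Besides the shell and the picture viewer there is one more tool, called after "Call:" as name(argument=value, ...) on one line, values as JSON. step_arm: Moves the arm, as the interface text tells. Its arguments: {"type":"object","properties":{"increments":{"type":"string"},"claw":{"type":"number"}},"required":["increments"]}

```bash
ls; mkdir -p pics
python3 - <<'E'
from bench import *
import cv2
for n in ["scene","side"]:
    im=snapshot(n); cv2.imwrite(f"pics/{n}0.png",im[:,:,::-1]); print(n,calibration(n))
print(calibration("wrist")); print(get_obs())
E
python3 -c "import bench;print([n for n in dir(bench) if n[0]!='_'])"
```

```text
pics
scene {'camera_matrix': array([[454.99080649,   0.        , 288.03790323],
       [  0.        , 454.99080649, 213.32848403],
       [  0.        ,   0.        ,   1.        ]]), 'eye': array([1.24340626, 0.37595455, 0.76979739]), 'orientation': array([ 0.76736481, -0.01054396,  2.00856929])}
side {'camera_matrix': array([[401.76996705,   0.        , 281.11002276],
       [  0.        , 401.76996705, 205.48611616],
       [  0.        ,   0.        ,   1.        ]]), 'eye': array([0.42337247, 0.77301696, 0.77593032]), 'orientation': array([ 0.79644181, -0.01010148, -2.87177705])}
{'camera_matrix': array([[319.65741899,   0.        , 275.26116408],
       [  0.        , 319.65741899, 206.56206919],
       [  0.        ,   0.        ,   1.        ]]), 'tool_from_camera': array([[-1.21783378e-03,  9.57243349e-01,  2.89281329e-01,
         8.51612137e-02],
       [ 9.99999251e-01,  1.19991971e-03,  2.39274691e-04,
         2.07434432e-04],
       [-1.18070261e-04,  2.89281403e-01, -9.57244094e-01,
        -1.79438783e-01],
       [ 0.00000000e+00,  0.00000000e+00,  0.00000000e+00,
         1.00000000e+00]])}
{'time': 0.1, 'joint_positions': array([-1.28610485e+00,  8.78700409e-02,  1.37208100e+00, -6.91653479e-06,
        1.68360033e+00, -1.03089923e-01]), 'qvel': array([-0.00073981, -0.00030279, -0.0023063 ,  0.00063297, -0.00076857,
        0.00013975]), 'joint_torque': array([ 2.24726224e-03, -3.41254628e+01, -3.03300047e+01,  7.21234689e-02,
        3.04256938e-02, -1.05441648e-04]), 'tool_pos': array([ 0.20783491, -0.50869093,  0.20443849]), 'ee_rot': array([-3.13964362e+00, -1.94729230e-04,  3.87780434e-01]), 'wrist_force': array([-0.5793668 , -0.81729282,  0.05168016]), 'wrist_torque': array([0.02581561, 0.01317687, 0.03179382]), 'width': 0.09410875590391533}
['IKError', 'calibration', 'close_job', 'get_obs', 'hold_point_z', 'snapshot']
```

View pics/scene0.png

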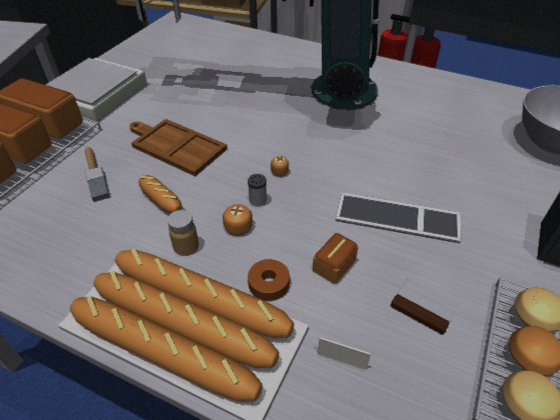

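View pics/side0.png

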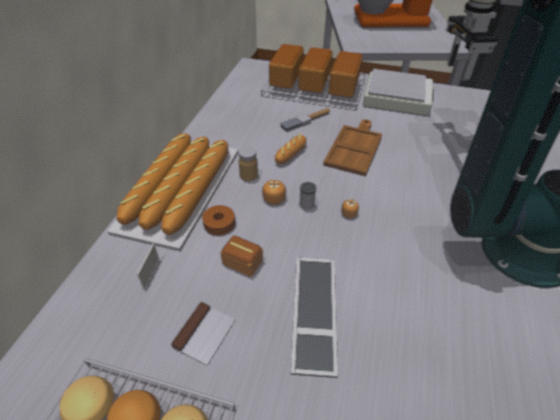

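```bash
python3 -c "import bench;print(bench.hold_point_z)"
```

```text
0.0188
```

The scene view shows the board at about (179,146) with its handle up-left at (140,128). It also shows the baguette (160,194), small roll (280,166), large roll (237,220), shaker (257,190), jar (182,232), tin loaf (335,257), ring (268,280), tray (398,216) with its short bay on the right, and the scraper grip (419,313). The side view shows the board (353,150), baguette (291,149), large roll (273,191), small roll (350,208), loaf (242,256), and the tray (315,315) with its short bay towards the bottom.

```bash
cat > h.py <<'E'
import numpy as np, cv2
from scipy.spatial.transform import Rotation as R
from bench import *
def cam(n,obs=None):
    c=calibration(n); K=c["camera_matrix"]
    if n=="wrist":
        T=np.eye(4); T[:3,:3]=R.from_euler("xyz",obs["ee_rot"]).as_matrix(); T[:3,3]=obs["tool_pos"]
        T=T@c["tool_from_camera"]; return K,T[:3,3],T[:3,:3]
    return K,c["eye"],R.from_euler("xyz",c["orientation"]).as_matrix()
def rays(C,px):
    K,e,M=C; p=np.c_[np.reshape(px,(-1,2)),np.ones(len(np.reshape(px,(-1,2))))]
    return (np.linalg.inv(K)@p.T).T*[1,-1,-1]@M.T
def plane(C,px,z):
    d=rays(C,px); return C[1]+d*((z-C[1][2])/d[:,2])[:,None]
def proj(C,P):
    K,e,M=C; q=(np.atleast_2d(P)-e)@M*[1,-1,-1]; q=q@K.T; return q[:,:2]/q[:,2:]
def tri(C1,p1,C2,p2):
    d1,d2=rays(C1,p1)[0],rays(C2,p2)[0]; s=np.linalg.lstsq(np.c_[d1,-d2],C2[1]-C1[1],rcond=None)[0]
    a,b=C1[1]+s[0]*d1,C2[1]+s[1]*d2; return (a+b)/2,np.linalg.norm(a-b)
def blob(mask,c):
    "biggest contour containing/nearest pixel c"
    cs=[k for k in cv2.findContours(mask.astype(np.uint8),0,cv2.CHAIN_APPROX_NONE)[0] if cv2.contourArea(k)>40]
    return max(cs,key=lambda k:cv2.pointPolygonTest(k,(float(c[0]),float(c[1])),True))
def brown(im,s=75):
    h=cv2.cvtColor(im,cv2.COLOR_RGB2HSV); m=((h[...,0]<28)|(h[...,0]>174))&(h[...,1]>s)
    return cv2.morphologyEx(m.astype(np.uint8),cv2.MORPH_CLOSE,np.ones((7,7)))
def rect(pts):
    r=cv2.minAreaRect((pts[:,:2]*1000).astype(np.float32)); b=cv2.boxPoints(r)
    e=b[1]-b[0],b[2]-b[1]; l=max(e,key=np.linalg.norm)
    return np.round(r[0],1),sorted(np.round(r[1],1)),round(float(np.arctan2(l[1],l[0])%np.pi),3)
E
python3 - <<'E'
from h import *
I={n:cv2.imread(f"pics/{n}0.png")[:,:,::-1].copy() for n in("scene","side")}; C={n:cam(n) for n in I}
B={n:brown(I[n]) for n in I}
P=dict(baguette=((160,194),(291,149)),small=((280,166),(350,208)),large=((237,220),(273,191)),loaf=((335,257),(242,256)),ring=((250,283),(208,222)))
H=dict(baguette=.045,small=.044,large=.054,loaf=.058,ring=.03)
for k,(a,b) in P.items():
    c=[blob(B[n],p) for n,p in zip(("scene","side"),(a,b))]
    m=[np.array(cv2.minAreaRect(x)[0]) for x in c]
    t,e=tri(C["scene"],m[0],C["side"],m[1]); print(k,[cv2.contourArea(x) for x in c],[x.round() for x in m],t.round(4),"res",e.round(4))
    for n,x in zip(("scene","side"),c): print("   ",n,rect(plane(C[n],x,H[k]/2)))
for n,p in (("scene",(179,146)),("side",(353,150))):
    x=blob(B[n],p); print("board",n,cv2.contourArea(x)); pl=plane(C[n],x,.014); print(rect(pl))
for n,p in (("scene",(398,216)),("side",(315,315))):
    g=cv2.cvtColor(I[n],cv2.COLOR_RGB2GRAY); roi=np.zeros_like(g); cv2.circle(roi,p,80,1,-1)
    for q in (((375,215),(440,222)) if n=="scene" else ((315,290),(315,352))):
        x=blob((g<110)&(roi>0),q); print("bay",n,rect(plane(C[n],x,.005)))
# shaker, jar, scraper
for k,a,b,h in (("shaker",(257,190),(307,196),.034),("jar",(182,232),(248,165),.045)):
    print(k,tri(C["scene"],a,C["side"],b))
print("grip",plane(C["side"],[(173,346),(205,307)],.015),plane(C["scene"],[(395,300),(445,325)],.015))
print("bladecorners",plane(C["side"],[(210,360),(233,318)],.003))
E
```

```text
baguette [804.0, 425.0] [array([159., 194.]), array([290., 149.])] [ 0.6614 -0.2239  0.0234] res 0.0003
    scene (array([ 658.2, -228.9]), [np.float64(49.7), np.float64(160.7)], 1.177)
    side (array([ 661.2, -227.6]), [np.float64(55.0), np.float64(163.3)], 1.216)
small [260.0, 209.5] [array([279., 166.]), array([350., 208.])] [ 0.4427 -0.015   0.0199] res 0.0021
    scene (array([443. , -15.3]), [np.float64(41.1), np.float64(74.7)], 0.45)
    side (array([443.2, -12. ]), [np.float64(40.0), np.float64(66.9)], 1.706)
large [690.5, 405.5] [array([237., 219.]), array([274., 192.])] [ 0.6556 -0.0167  0.0254] res 0.0007
    scene (array([655.6, -17.1]), [np.float64(63.2), np.float64(93.1)], 0.494)
    side (array([655.6, -15.8]), [np.float64(58.9), np.float64(94.3)], 1.851)
loaf [1398.5, 1806.0] [array([335., 257.]), array([231., 241.])] [0.6918 0.2245 0.0681] res 0.0113
    scene (array([663.4, 221.5]), [np.float64(74.5), np.float64(117.2)], 2.928)
    side (array([710. , 179.6]), [np.float64(95.8), np.float64(247.3)], 2.396)
ring [20075.0, 1806.0] [array([190., 299.]), array([231., 24
[... 415 characters left out ...]
7]), [np.float64(73.4), np.float64(176.1)], 1.772)
bay scene (array([446.7, 397.7]), [np.float64(73.5), np.float64(73.5)], 0.197)
bay side (array([479.1, 259.3]), [np.float64(71.9), np.float64(172.4)], 1.773)
bay side (array([450.9, 396.1]), [np.float64(71.0), np.float64(71.3)], 0.204)
shaker (array([ 0.5605522 , -0.01560083,  0.03421866]), np.float64(0.001366413477214857))
jar (array([ 0.75388968, -0.09239487,  0.04142486]), np.float64(0.005310095194388706))
grip [[0.72349347 0.46596022 0.015     ]
 [0.69733821 0.36689977 0.015     ]] [[0.70311054 0.36250004 0.015     ]
 [0.71634123 0.46238965 0.015     ]]
bladecorners [[0.64510511 0.4678873  0.003     ]
 [0.63364143 0.36898614 0.003     ]]
```

Call:
step_arm(increments="3.8 -1.3 0 0 0 0; 3.8 -1.3 0 0 0 0; 3.8 -1.3 0 0 0 0; 3.8 -1.3 0 0 0 0; 3.8 -1.3 0 0 0 0", claw=-1)

```text
time: 0.6
tool_pos: [0.3601, -0.3758, 0.2049]
ee_rot: [-3.141, 0.0, 0.387]
wrist_force: [0.6, -0.5, 0.3]
width: 0.0943
```

Call:
step_arm(increments="3.8 -1.3 0 0 0 0; 3.8 -1.3 0 0 0 0; 3.8 -1.3 0 0 0 0; 3.8 -1.3 0 0 0 0; 0 0 0 0 0 0")

```text
time: 1.1
tool_pos: [0.4829, -0.268, 0.2046]
ee_rot: [-3.139, -0.001, 0.394]
wrist_force: [-0.5, 0.1, 0.3]
width: 0.0939
```

```bash
cat >> h.py <<'E'
def wshot(name):
    o=get_obs(); im=snapshot("wrist"); cv2.imwrite(f"pics/{name}.png",im[:,:,::-1]); np.save(f"pics/{name}.npy",np.r_[o["tool_pos"],o["ee_rot"]]); return im,cam("wrist",o)
def wload(name):
    v=np.load(f"pics/{name}.npy"); return cv2.imread(f"pics/{name}.png")[:,:,::-1].copy(),cam("wrist",dict(tool_pos=v[:3],ee_rot=v[3:]))
def go(x,y,z,yaw):
    "tool-frame shift in cm and turn to reach world target, tool down"
    o=get_obs(); M=R.from_euler("xyz",o["ee_rot"]).as_matrix(); T=R.from_euler("xyz",[np.pi,0,yaw]).as_matrix()
    print("t",round(o["time"],2),"tcp",o["tool_pos"].round(4),"rot",o["ee_rot"].round(3),"shift cm",(M.T@(np.array([x,y,z])-o["tool_pos"])*100).round(2),"turn",R.from_matrix(M.T@T).as_rotvec().round(3),"w",o["width"].round(4))
E
python3 - <<'E'
from h import *
wshot("w1"); print(get_obs()["tool_pos"],get_obs()["ee_rot"])
E
```

```text
[ 0.48135204 -0.26972725  0.20459561] [-3.14027402e+00  9.06175700e-04  3.91886384e-01]
```

View pics/w1.png

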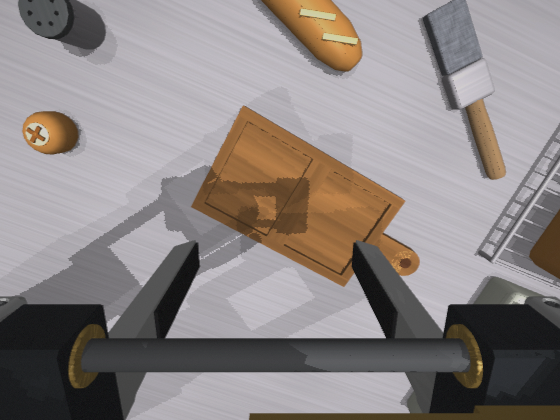

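The wrist view shows the board with corners at (243,107), (404,200), (344,286) and (193,206), and its handle at the lower right (404,262). The small roll is at (50,132) and the near end of the baguette at (345,50).

Run:
```python
from h import *
im,C=wload("w1")
x=blob(brown(im),(300,190)); 
p=plane(C,[(243,107),(404,200),(344,286),(193,206)],.016)
print(p.round(4), [np.linalg.norm(p[i]-p[(i+1)%4]).round(4) for i in range(4)], p.mean(0))
d=(p[0]-p[1]+p[3]-p[2]); print("yaw",np.arctan2(d[1],d[0]))
b=blob(brown(im),(50,132)); print("small",cv2.boundingRect(b),[plane(C,cv2.minEnclosingCircle(b)[0],z).round(4) for z in(.02,.03)])
print(plane(C,(37,135),.044))
go(.63,-.15,.2,1.19)
```

```text
[[ 0.551  -0.2011  0.016 ]
 [ 0.5254 -0.4165  0.016 ]
 [ 0.3936 -0.4014  0.016 ]
 [ 0.4217 -0.186   0.016 ]] [np.float64(0.2169), np.float64(0.1327), np.float64(0.2172), np.float64(0.1302)] [ 0.47290126 -0.30123746  0.016     ]
yaw 1.4469730557475786
small (22, 111, 56, 43) [array([[ 0.4444, -0.0122,  0.02  ]]), array([[ 0.4476, -0.0183,  0.03  ]])]
[[ 0.44350041 -0.01523069  0.044     ]]Traceback (most recent call last):
  File "<stdin>", line 9, in <module>
  File "h.py", line 38, in go
    print("t",round(o["time"],2),"tcp",o["tool_pos"].round(4),"rot",o["ee_rot"].round(3),"shift cm",(M.T@(np.array([x,y,z])-o["tool_pos"])*100).round(2),"turn",R.from_matrix(M.T@T).as_rotvec().round(3),"w",o["width"].round(4))
                                                                                                                                                                                                              ^^^^^^^^^^^^^^^^
AttributeError: 'float' object has no attribute 'round'
```

```bash
sed -i 's/o\["width"\].round(4)/round(o["width"],4)/' h.py
python3 - <<'E'
from h import *
go(.6614,-.2239,.15,1.19)
E
```

```text
t 1.15 tcp [ 0.4814 -0.2697  0.2046] rot [-3.14e+00  1.00e-03  3.92e-01] shift cm [18.4   2.65  5.44] turn [-0.002  0.    -0.798] w 0.094
```

Call:
step_arm(increments="4.6 0.7 1.35 0 0 0; 4.6 0.7 1.35 0 0 0; 4.6 0.7 1.35 0 0 0; 4.6 0.6 1.35 0 0 0; 0 0 0 0 0 -0.14")

```text
time: 1.65
tool_pos: [0.6623, -0.2253, 0.1431]
ee_rot: [-3.133, 0.005, 0.534]
wrist_force: [-0.1, -0.1, 0.2]
width: 0.0935
```

Call:
step_arm(increments="0 0 0 0 0 -0.14; 0 0 0 0 0 -0.14; 0 0 0 0 0 -0.14; 0 0 0 0 0 -0.14; 0 0 0 0 0 -0.1")

```text
time: 2.15
tool_pos: [0.6598, -0.2287, 0.1509]
ee_rot: [-3.14, 0.001, 1.191]
wrist_force: [-0.3, 0.1, -0.6]
width: 0.0944
```

Run:
```python
from h import *
im,C=wshot("w2")
B=brown(im); u=proj(C,[.66,-.224,.02])[0]; b=blob(B,u); print(u,cv2.boundingRect(b))
for z in (.0,.02,.03): print(z,rect(plane(C,b,z)))
for n in ("scene","side"): cv2.imwrite(f"pics/{n}1.png",snapshot(n)[:,:,::-1])
go(.6614,-.2239,.15,1.19)
```

```text
[273.52270877 193.73218958] (250, 117, 48, 149)
0.0 (array([ 657.8, -231.5]), [np.float64(48.4), np.float64(163.2)], 1.209)
0.02 (array([ 659.9, -226.6]), [np.float64(45.5), np.float64(153.3)], 1.209)
0.03 (array([ 660.9, -224.1]), [np.float64(44.0), np.float64(148.3)], 1.209)
t 2.3 tcp [ 0.66   -0.2283  0.1511] rot [-3.141e+00  1.000e-03  1.184e+00] shift cm [ 0.46 -0.04  0.11] turn [-0.001  0.001 -0.006] w 0.0939
```

View pics/w2.png

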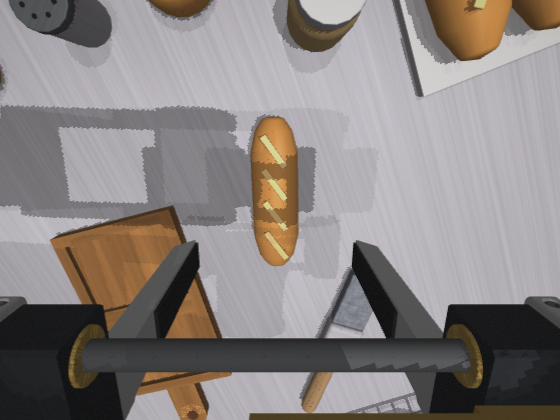

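The wrist view shows the baguette centred at (274,190), lined up with the jaws and with room for both fingers. I go down on it now.

Call:
step_arm(increments="0.2 0 3.6 0 0 -0.02; 0 0 3.6 0 0 0; 0 0 3.6 0 0 0; 0 0 3.3 0 0 0; 0 0 0 0 0 0")

```text
time: 2.8
tool_pos: [0.6568, -0.2239, 0.0033]
ee_rot: [-3.128, -0.0, 1.205]
wrist_force: [-1.0, 0.5, -0.7]
width: 0.0942
```

Call:
step_arm(increments="0 0 0 0 0 0; 0 0 0 0 0 0; 0 0 0 0 0 0; 0 0 0 0 0 0; 0 0 0 0 0 0", claw=1)

```text
time: 3.3
tool_pos: [0.6623, -0.2254, 0.012]
ee_rot: [3.139, 0.0, 1.208]
wrist_force: [0.7, 0.6, 0.3]
width: 0.0576
```

Call:
step_arm(increments="0 0 0 0 0 0; 0 0 0 0 0 0; 0 0 -3 0 0 0; 0 0 -4 0 0 0; 0 0 -4 0 0 0")

```text
time: 3.8
tool_pos: [0.6608, -0.2247, 0.1202]
ee_rot: [-3.139, -0.0, 1.208]
wrist_force: [1.0, -0.3, -1.0]
width: 0.046
```

Run:
```python
from h import *
go(.4765,.260,.15,1.772)
```

```text
t 3.8 tcp [ 0.6608 -0.2247  0.1202] rot [-3.139 -0.     1.208] shift cm [ 38.77 -34.45  -2.88] turn [-0.003 -0.001 -0.564] w 0.046
```

Call:
step_arm(increments="3 -2.65 -0.6 0 0 0; 3 -2.65 -0.6 0 0 0; 3 -2.65 -0.6 0 0 0; 3 -2.65 -0.6 0 0 0; 3 -2.65 -0.6 0 0 0")

```text
time: 4.3
tool_pos: [0.5901, -0.0364, 0.1503]
ee_rot: [-3.141, 0.0, 1.208]
wrist_force: [0.4, 0.6, -1.1]
width: 0.0458
```

Call:
step_arm(increments="3 -2.65 0 0 0 0; 3 -2.65 0 0 0 0; 3 -2.65 0 0 0 0; 3 -2.65 0 0 0 0; 3 -2.65 0 0 0 0")

```text
time: 4.8
tool_pos: [0.5194, 0.1508, 0.1503]
ee_rot: [-3.141, 0.0, 1.208]
wrist_force: [0.6, 1.3, -0.4]
width: 0.0462
```

Call:
step_arm(increments="3 -2.65 0 0 0 0; 3 -2.65 0 0 0 0; 2.8 -2.65 0 0 0 0; 0 0 0 0 0 -0.14; 0 0 0 0 0 -0.14")

```text
time: 5.3
tool_pos: [0.4764, 0.2613, 0.1501]
ee_rot: [-3.141, 0.0, 1.496]
wrist_force: [0.2, 0.3, -1.2]
width: 0.0458
```

Call:
step_arm(increments="0 0 0 0 0 -0.14; 0 0 0 0 0 -0.14; 0 0 0 0 0 0; 0 0 0 0 0 0")

```text
time: 5.7
tool_pos: [0.4772, 0.2599, 0.1502]
ee_rot: [-3.141, 0.0, 1.765]
wrist_force: [0.2, 0.5, 0.1]
width: 0.0461
```

Run:
```python
from h import *
go(.4765,.260,.15,1.772)
im,C=wshot("w3")
```

```text
t 5.7 tcp [0.4772 0.2599 0.1502] rot [-3.141  0.     1.765] shift cm [ 0.03 -0.07  0.02] turn [-0.     0.    -0.007] w 0.0461
```

View pics/w3.png

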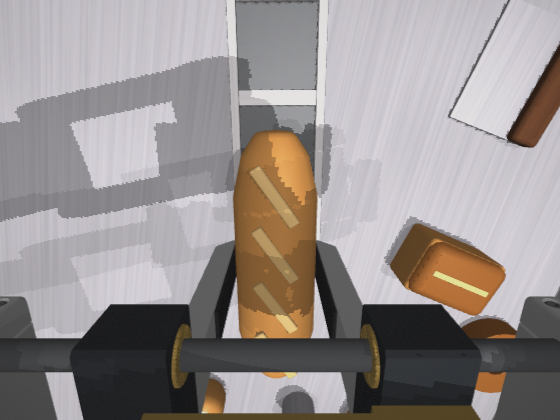

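The wrist view shows the baguette held square above the long bay. The divider runs at rows 90–104, the short bay spans columns 237–317, the loaf is at (447,268) and the scraper is top right.

Run:
```python
from h import *
im,C=wload("w3")
q=plane(C,[(239,90),(316,90),(318,2),(235,2)],.009); print(q.round(4)); print("short bay c",q.mean(0))
d=plane(C,[(238,105),(318,104)],.009); print("divider mid",d.mean(0), "dir to bay", q.mean(0)-d.mean(0))
u=np.array([np.cos(1.772),np.sin(1.772)]); print("long c",d.mean(0)[:2]-u*.088)
# loaf top: yaw by rect of lower-left... bread mask
b=blob(brown(im),(447,268)); print(cv2.boundingRect(b)); 
print("crease",plane(C,[(432,273),(488,296)],.058))
```

```text
[[0.4243 0.3541 0.009 ]
 [0.4956 0.368  0.009 ]
 [0.4808 0.4392 0.009 ]
 [0.4092 0.4252 0.009 ]]
short bay c [0.45246483 0.39660945 0.009     ]
divider mid [0.46291448 0.34832222 0.009     ] dir to bay [-0.01044965  0.04828723  0.        ]
long c [0.48050118 0.26209746]
(390, 224, 127, 115)
crease [[0.6353923  0.22629889 0.058     ]
 [0.69690408 0.21299066 0.058     ]]
```

Call:
step_arm(increments="0 0.2 3.5 0 0 0; 0 0 3.5 0 0 0; 0 0 3 0 0 0; 0 0 2 0 0 0; 0 0 1 0 0 0")

```text
time: 6.25
tool_pos: [0.4777, 0.2595, 0.0178]
ee_rot: [-3.137, 0.001, 1.766]
wrist_force: [-0.3, -0.7, -1.5]
width: 0.0455
```

Call:
step_arm(increments="0 0 0.3 0 0 0; 0 0 0 0 0 0; 0 0 0 0 0 0")

```text
time: 6.55
tool_pos: [0.4805, 0.2608, 0.019]
ee_rot: [3.139, -0.0, 1.767]
wrist_force: [-0.4, -0.2, -0.9]
width: 0.0455
```

Call:
step_arm(increments="0 0 0.1 0 0 0; 0 0 0.1 0 0 0; 0 0 0 0 0 0")

```text
time: 6.85
tool_pos: [0.4795, 0.2604, 0.0158]
ee_rot: [3.141, -0.0, 1.768]
wrist_force: [-0.3, 0.5, -1.9]
width: 0.0462
```

Call:
step_arm(increments="0 0 0.1 0 0 0; 0 0 0 0 0 0")

```text
time: 7.05
tool_pos: [0.4792, 0.2603, 0.0143]
ee_rot: [-3.141, 0.0, 1.768]
wrist_force: [-0.5, 1.2, -0.7]
width: 0.0459
```

Call:
step_arm(increments="0 0 0.1 0 0 0; 0 0 0 0 0 0")

```text
time: 7.25
tool_pos: [0.4795, 0.2604, 0.0139]
ee_rot: [3.141, 0.0, 1.768]
wrist_force: [-1.3, -0.7, 1.9]
width: 0.0457
```

Call:
step_arm(increments="0 0 0.1 0 0 0; 0 0 0 0 0 0")

```text
time: 7.45
tool_pos: [0.4795, 0.2604, 0.0138]
ee_rot: [3.141, 0.0, 1.768]
wrist_force: [-2.8, -0.2, 7.5]
width: 0.0459
```

Call:
step_arm(increments="0 0 -0.1 0 0 0; 0 0 0 0 0 0; 0 0 0 0 0 0; 0 0 0 0 0 0", claw=-0.4)

```text
time: 7.85
tool_pos: [0.4792, 0.2603, 0.0131]
ee_rot: [-3.141, 0.0, 1.768]
wrist_force: [0.0, -0.2, -0.1]
width: 0.0658
```

Call:
step_arm(increments="0 0 -2 0 0 0; 0 0 -4 0 0 0; 0 0 -4 0 0 0; 0 0 -4 0 0 0; 0 0 0 0 0 0")

```text
time: 8.35
tool_pos: [0.4829, 0.2619, 0.1608]
ee_rot: [3.128, -0.003, 1.768]
wrist_force: [0.5, -0.1, 0.6]
width: 0.0657
```

Run:
```python
from h import *
im,C=wshot("w4"); B=brown(im)
b=blob(B,proj(C,[.479,.261,.02])[0]); print("baguette",[rect(plane(C,b,z)) for z in (.02,.03)])
b=blob(B,proj(C,[.664,.221,.05])[0]); print("loaf",[rect(plane(C,b,z)) for z in (.03,.058)])
go(.664,.221,.15,-.213)
go(.4435,-.0145,.15,1.772)
```

```text
baguette [(array([480.2, 257.3]), [np.float64(46.3), np.float64(155.7)], 1.782), (array([479.8, 260. ]), [np.float64(44.8), np.float64(150.8)], 1.782)]
loaf [(array([668.2, 218.8]), [np.float64(69.1), np.float64(117.4)], 2.915), (array([649.8, 230.1]), [np.float64(62.9), np.float64(106.8)], 2.915)]
t 8.4 tcp [0.4814 0.2612 0.1573] rot [ 3.134e+00 -1.000e-03  1.768e+00] shift cm [-7.52 17.12  0.85] turn [ 0.004 -0.009  1.981] w 0.0656
t 8.4 tcp [0.4814 0.2612 0.1573] rot [ 3.134e+00 -1.000e-03  1.768e+00] shift cm [-26.3   -9.12   0.62] turn [ 0.008 -0.001 -0.004] w 0.0656
```

View pics/w4.png

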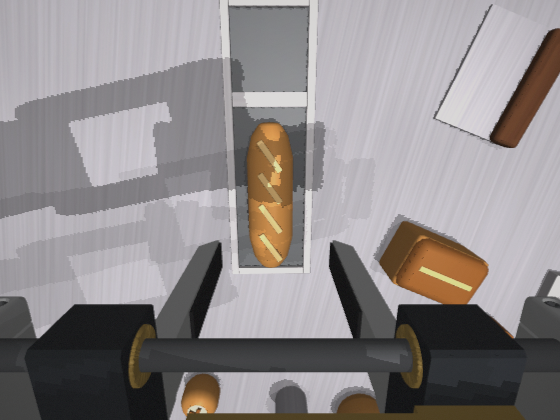

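The baguette lies inside the long bay, at rows 122–267 and columns 247–293. The loaf is at (435,275). Next is the small roll.

Call:
step_arm(increments="-3.7 -1.3 0.1 0 0 0; -3.8 -1.3 0.1 0 0 0; -3.8 -1.3 0.1 0 0 0; -3.8 -1.3 0.1 0 0 0; -3.7 -1.3 0.1 0 0 0")

```text
time: 8.9
tool_pos: [0.4508, 0.0618, 0.1462]
ee_rot: [-3.138, -0.0, 1.768]
wrist_force: [1.1, 0.7, -0.8]
width: 0.0661
```

Call:
step_arm(increments="-3.7 -1.3 0.1 0 0 0; -3.7 -1.3 0 0 0 0; 0 0 0 0 0 0; 0 0 0 0 0 0")

```text
time: 9.3
tool_pos: [0.4405, -0.0146, 0.1459]
ee_rot: [-3.139, -0.002, 1.766]
wrist_force: [1.0, 0.7, -0.1]
width: 0.0657
```

Run:
```python
from h import *
im,C=wshot("w5"); B=brown(im)
b=blob(B,proj(C,[.4435,-.0145,.02])[0]); print([plane(C,cv2.minEnclosingCircle(b)[0],z).round(4) for z in (.02,.025,.03)],cv2.boundingRect(b))
go(.4435,-.0145,.0085,1.768)
```

```text
[array([[ 0.4434, -0.0139,  0.02  ]]), array([[ 0.4431, -0.0126,  0.025 ]]), array([[ 0.4428, -0.0112,  0.03  ]])] (256, 175, 46, 49)
t 9.35 tcp [ 0.4408 -0.0139  0.1462] rot [-3.140e+00 -1.000e-03  1.767e+00] shift cm [-0.13  0.28 13.77] turn [-0.002 -0.001 -0.001] w 0.0659
```

Call:
step_arm(increments="0 0.25 4 0 0 0; 0 0 4 0 0 0; 0 0 3 0 0 0; 0 0 2 0 0 0; 0 0 0.7 0 0 0")

```text
time: 9.85
tool_pos: [0.4414, -0.0119, 0.0073]
ee_rot: [-3.136, -0.003, 1.771]
wrist_force: [-0.4, 0.3, -0.1]
width: 0.0658
```

Call:
step_arm(increments="0 0 0 0 0 0; 0 0 0 0 0 0; 0 0 0 0 0 0; 0 0 0 0 0 0; 0 0 0 0 0 0", claw=1)

```text
time: 10.35
tool_pos: [0.4451, -0.0139, 0.0119]
ee_rot: [3.138, 0.001, 1.768]
wrist_force: [0.2, 0.3, 3.7]
width: 0.0452
```

Call:
step_arm(increments="0 0 -2 0 0 0; 0 0 -4 0 0 0; 0 0 -4 0 0 0; 0 0 -2 0 0 0; 0 0 0 0 0 0")

```text
time: 10.85
tool_pos: [0.4463, -0.0145, 0.1346]
ee_rot: [3.134, 0.003, 1.767]
wrist_force: [0.8, 0.5, -0.6]
width: 0.0455
```

Run:
```python
from h import *
go(.4505,.397,.13,1.768)
I={"scene":cv2.imread("pics/scene1.png")[:,:,::-1].copy(),"side":cv2.imread("pics/side1.png")[:,:,::-1].copy()}
im,C=wload("w4"); q=plane(C,[(230,107),(308,107),(301,268),(238,268)],.009); print("long bay c",q.mean(0)); q=plane(C,[(231,7),(310,7),(308,93),(231,93)],.009); print("short",q.mean(0))
```

```text
t 10.85 tcp [ 0.4463 -0.0145  0.1346] rot [3.134e+00 3.000e-03 1.767e+00] shift cm [40.27  8.45  0.39] turn [ 0.008  0.003 -0.001] w 0.0455
long bay c [0.47908166 0.26063515 0.009     ]
short [0.45355652 0.39660912 0.009     ]
```

Call:
step_arm(increments="4 0.8 0 0 0 0; 4 0.8 0 0 0 0; 4 0.85 0 0 0 0; 4 0.85 0 0 0 0; 4 0.85 0 0 0 0")

```text
time: 11.35
tool_pos: [0.4441, 0.1915, 0.1283]
ee_rot: [-3.139, 0.001, 1.767]
wrist_force: [0.1, -0.1, -0.8]
width: 0.0454
```

Call:
step_arm(increments="4 0.85 0 0 0 0; 4 0.85 0 0 0 0; 4 0.85 0 0 0 0; 4 0.85 0 0 0 0; 4 0.85 0 0 0 0")

```text
time: 11.85
tool_pos: [0.4468, 0.3957, 0.1279]
ee_rot: [-3.138, 0.002, 1.768]
wrist_force: [1.0, 0.6, -0.4]
width: 0.0449
```

Call:
step_arm(increments="0 0 0 0 0 0; 0 0 0 0 0 0; 0 0 0 0 0 0")

```text
time: 12.15
tool_pos: [0.4475, 0.3934, 0.1291]
ee_rot: [-3.139, 0.002, 1.767]
wrist_force: [0.9, -0.2, -0.1]
width: 0.0451
```

Run:
```python
from h import *
go(.4517,.3968,.018,1.768)
im,C=wshot("w6")
```

```text
t 12.15 tcp [0.4475 0.3934 0.1291] rot [-3.139e+00  2.000e-03  1.767e+00] shift cm [ 0.27  0.5  11.11] turn [-0.002  0.002 -0.001] w 0.0451
```

Call:
step_arm(increments="0.3 0.4 3.5 0 0 0; 0 0 3.5 0 0 0; 0 0 2.5 0 0 0; 0 0 1.2 0 0 0; 0 0 0.3 0 0 0")

```text
time: 12.7
tool_pos: [0.4506, 0.3968, 0.0189]
ee_rot: [-3.139, 0.001, 1.766]
wrist_force: [0.1, 0.5, -0.0]
width: 0.0453
```

Call:
step_arm(increments="0 0 0 0 0 0; 0 0 0.1 0 0 0; 0 0 0.1 0 0 0; 0 0 0 0 0 0")

```text
time: 13.1
tool_pos: [0.4518, 0.3989, 0.0195]
ee_rot: [3.14, -0.001, 1.768]
wrist_force: [-0.3, -0.1, -0.4]
width: 0.0455
```

Call:
step_arm(increments="0 0 0.1 0 0 0; 0 0 0 0 0 0")

```text
time: 13.3
tool_pos: [0.4512, 0.3986, 0.0176]
ee_rot: [3.141, -0.0, 1.768]
wrist_force: [-0.0, -1.5, 0.2]
width: 0.0455
```

Call:
step_arm(increments="0 0 0.1 0 0 0; 0 0 0 0 0 0")

```text
time: 13.5
tool_pos: [0.4511, 0.3984, 0.0162]
ee_rot: [-3.141, 0.0, 1.768]
wrist_force: [-0.3, -0.4, -0.8]
width: 0.045
```

Call:
step_arm(increments="0 0 0.1 0 0 0; 0 0 0 0 0 0")

```text
time: 13.7
tool_pos: [0.4511, 0.3984, 0.0152]
ee_rot: [-3.141, 0.0, 1.768]
wrist_force: [-1.0, 0.2, -0.4]
width: 0.0452
```

Call:
step_arm(increments="0 0 0.1 0 0 0; 0 0 0 0 0 0")

```text
time: 13.9
tool_pos: [0.4513, 0.3985, 0.015]
ee_rot: [3.141, 0.0, 1.768]
wrist_force: [-1.3, -1.3, 2.7]
width: 0.0453
```

Call:
step_arm(increments="0 0 0.05 0 0 0; 0 0 0 0 0 0")

```text
time: 14.1
tool_pos: [0.4513, 0.3986, 0.015]
ee_rot: [3.141, -0.0, 1.768]
wrist_force: [-1.7, -1.7, 4.5]
width: 0.0455
```

Call:
step_arm(increments="0 0 -0.1 0 0 0; 0 0 0 0 0 0; 0 0 0 0 0 0; 0 0 0 0 0 0", claw=-0.4)

```text
time: 14.5
tool_pos: [0.4511, 0.3984, 0.0145]
ee_rot: [-3.141, 0.0, 1.768]
wrist_force: [0.5, -0.2, -0.8]
width: 0.0658
```

Call:
step_arm(increments="0 0 -2 0 0 0; 0 0 -4 0 0 0; 0 0 -4 0 0 0; 0 0 -4 0 0 0; -3.1 2.5 0 0 0 0")

```text
time: 15.0
tool_pos: [0.4826, 0.3777, 0.1634]
ee_rot: [3.129, -0.007, 1.774]
wrist_force: [1.2, 0.1, 0.2]
width: 0.0659
```

Call:
step_arm(increments="-3.1 2.5 0 0 0 0; -3.1 2.5 0 0 0 0; -3.1 2.5 0 0 0 0; -3.1 2.5 0 0 0 0; -3.1 2.5 0 0 0 0", claw=-1)

```text
time: 15.5
tool_pos: [0.6358, 0.2443, 0.1546]
ee_rot: [-3.141, -0.0, 1.768]
wrist_force: [0.1, 0.9, 0.1]
width: 0.0936
```

Call:
step_arm(increments="-3.1 2.5 0 0 0 -0.1; 0 0 0 0 0 -0.14; 0 0 0 0 0 -0.14; 0 0 0 0 0 -0.14; 0 0 0 0 0 -0.14")

```text
time: 16.0
tool_pos: [0.6654, 0.2197, 0.1543]
ee_rot: [-3.141, -0.0, 2.433]
wrist_force: [0.4, -0.3, 0.1]
width: 0.094
```

Call:
step_arm(increments="0 0 0 0 0 -0.14; 0 0 0 0 0 -0.14; 0 0 0 0 0 -0.14; 0 0 0 0 0 -0.07; 0 0 0 0 0 0")

```text
time: 16.5
tool_pos: [0.6653, 0.2199, 0.1545]
ee_rot: [-3.141, -0.0, 2.918]
wrist_force: [0.4, -0.2, -0.0]
width: 0.094
```

Run:
```python
from h import *
im,C=wshot("w7"); B=brown(im)
u=proj(C,[.666,.22,.03])[0]; b=blob(B,u); print(u,cv2.boundingRect(b),[rect(plane(C,b,z)) for z in (.03,.058)])
go(.666,.22,.15,2.92)
```

```text
[275.60384489 199.95589178] (244, 154, 65, 93) [(array([667.9, 220.4]), [np.float64(62.5), np.float64(94.5)], 2.932), (array([660.1, 222.1]), [np.float64(56.7), np.float64(85.8)], 2.932)]
t 16.55 tcp [0.6653 0.2199 0.1546] rot [-3.141 -0.     2.916] shift cm [-0.07  0.02  0.46] turn [-0.    -0.    -0.004] w 0.0943
```

View pics/w7.png

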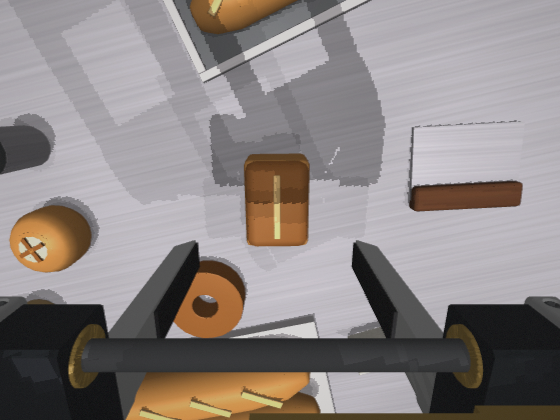

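The wrist view shows the loaf at (277,200) standing square to the jaws, the ring roll clear at (208,298), and the scraper far to the right. I go down on it.

Call:
step_arm(increments="-0.1 0 4 0 0 -0.01; 0 0 4 0 0 0; 0 0 3.5 0 0 0; 0 0 2 0 0 0; 0 0 0.6 0 0 0")

```text
time: 17.05
tool_pos: [0.6638, 0.2191, 0.0095]
ee_rot: [-3.138, -0.006, 2.927]
wrist_force: [0.4, -0.0, -0.2]
width: 0.094
```

Call:
step_arm(increments="0 0 0 0 0 0; 0 0 0 0 0 0; 0 0 0 0 0 0; 0 0 0 0 0 0; 0 0 0 0 0 0", claw=1)

```text
time: 17.55
tool_pos: [0.6672, 0.22, 0.0156]
ee_rot: [3.14, 0.002, 2.928]
wrist_force: [0.3, -0.0, 2.1]
width: 0.0596
```

Call:
step_arm(increments="0 0 0 0 0 0; 0 0 -2 0 0 0; 0 0 -4 0 0 0; 0 0 -4 0 0 0; 0 0 -3 0 0 0")

```text
time: 18.05
tool_pos: [0.6666, 0.2198, 0.1464]
ee_rot: [3.141, 0.002, 2.928]
wrist_force: [1.1, 0.3, -2.0]
width: 0.0599
```

Run:
```python
from h import *
go(.4796,-.2444,.145,3.02)
```

```text
t 18.05 tcp [0.6666 0.2198 0.1464] rot [3.141e+00 2.000e-03 2.928e+00] shift cm [  8.42 -49.33   0.1 ] turn [ 0.001  0.002 -0.092] w 0.0599
```

Call:
step_arm(increments="0.7 -4.1 0 0 0 0; 0.7 -4.1 0 0 0 0; 0.7 -4.1 0 0 0 0; 0.7 -4.1 0 0 0 0; 0.7 -4.1 0 0 0 0")

```text
time: 18.55
tool_pos: [0.5873, 0.0254, 0.1434]
ee_rot: [-3.141, -0.001, 2.928]
wrist_force: [0.9, 0.1, -0.6]
width: 0.0601
```

Call:
step_arm(increments="0.7 -4.1 0 0 0 0; 0.7 -4.1 0 0 0 0; 0.7 -4.1 0 0 0 0; 0.7 -4.1 0 0 0 0; 0.7 -4.1 0 0 0 0")

```text
time: 19.05
tool_pos: [0.5096, -0.1674, 0.1436]
ee_rot: [-3.142, -0.001, 2.928]
wrist_force: [1.2, 0.2, -0.5]
width: 0.0593
```

Call:
step_arm(increments="0.7 -4.1 0 0 0 0; 0.7 -4.2 0 0 0 0; 0 0 0 0 0 -0.09; 0 0 0 0 0 0; 0 0 0 0 0 0")

```text
time: 19.55
tool_pos: [0.4794, -0.2438, 0.1436]
ee_rot: [3.141, -0.001, 3.016]
wrist_force: [-0.1, 0.4, -1.7]
width: 0.0596
```

Run:
```python
from h import *
go(.4796,-.2444,.03,3.02)
im,C=wshot("w8")
```

```text
t 19.55 tcp [ 0.4794 -0.2438  0.1436] rot [ 3.141e+00 -1.000e-03  3.016e+00] shift cm [-0.03 -0.06 11.36] turn [ 0.001 -0.001 -0.004] w 0.0596
```

View pics/w8.png

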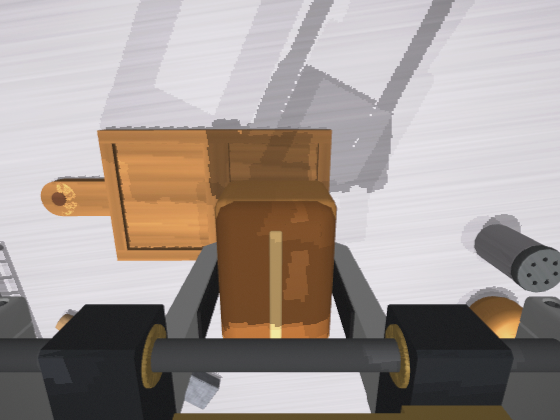

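The wrist view shows the loaf above the right-hand hollow, with the handle at the left (60,198). The far edge of the board runs from (99,130) to (331,130), and a near corner is at (119,260).

Run:
```python
from h import *
im,C=wload("w8")
p=plane(C,[(99,130),(331,130),(119,260)],.016); print(p.round(4),np.linalg.norm(p[0]-p[1]),np.linalg.norm(p[0]-p[2]))
d=p[1]-p[0]; yaw=np.arctan2(d[1],d[0]); print("yaw",yaw)
c=(p[1]+p[2])/2; print("centre",c); u=np.array([np.cos(yaw),np.sin(yaw)])
print("far",c[:2]+.055*u,"handle",c[:2]-.055*u)
q=plane(C,[(229,143),(320,143)],.016); print("hollow edge",q.mean(0)); print("-> centre",q.mean(0)[:2]+.055*np.array([np.sin(yaw),-np.cos(yaw)]))
```

```text
[[ 0.3927 -0.3991  0.016 ]
 [ 0.4201 -0.1837  0.016 ]
 [ 0.5254 -0.4161  0.016 ]] 0.21708449304874405 0.13377617924242785
yaw 1.4441494609331882
centre [ 0.47276457 -0.29990503  0.016     ]
far [ 0.47971155 -0.24534552] handle [ 0.4658176  -0.35446453]
hollow edge [ 0.42534407 -0.23768329  0.016     ]
-> centre [ 0.47990357 -0.24463026]
```

Call:
step_arm(increments="0 0.1 4 0 0 0; 0 0 3.5 0 0 0; 0 0 2.5 0 0 0; 0 0 1.2 0 0 0; 0 0 0.3 0 0 0")

```text
time: 20.1
tool_pos: [0.4791, -0.2418, 0.0274]
ee_rot: [3.14, -0.003, 3.019]
wrist_force: [-0.6, 0.4, -2.0]
width: 0.0598
```

Call:
step_arm(increments="0 0 0 0 0 0; 0 0 0.1 0 0 0; 0 0 0 0 0 0; 0 0 0 0 0 0")

```text
time: 20.5
tool_pos: [0.4804, -0.2437, 0.0292]
ee_rot: [-3.141, 0.002, 3.018]
wrist_force: [-0.6, -0.0, -1.5]
width: 0.0599
```

Call:
step_arm(increments="0 0 0.1 0 0 0; 0 0 0 0 0 0")

```text
time: 20.7
tool_pos: [0.4797, -0.2433, 0.0272]
ee_rot: [-3.141, 0.0, 3.018]
wrist_force: [-0.3, -0.2, -1.3]
width: 0.0599
```

Call:
step_arm(increments="0 0 0.1 0 0 0; 0 0 0 0 0 0")

```text
time: 20.9
tool_pos: [0.4796, -0.2432, 0.0258]
ee_rot: [3.141, -0.0, 3.018]
wrist_force: [-0.6, -0.3, -2.1]
width: 0.0599
```

Call:
step_arm(increments="0 0 0.1 0 0 0; 0 0 0 0 0 0")

```text
time: 21.1
tool_pos: [0.4798, -0.2433, 0.0256]
ee_rot: [-3.141, 0.0, 3.018]
wrist_force: [-1.8, 0.6, 2.4]
width: 0.0597
```

Call:
step_arm(increments="0 0 -0.1 0 0 0; 0 0 0 0 0 0; 0 0 0 0 0 0; 0 0 0 0 0 0", claw=-0.7)

```text
time: 21.5
tool_pos: [0.4798, -0.2432, 0.0259]
ee_rot: [-3.142, 0.0, 3.018]
wrist_force: [-0.6, 0.1, 0.0]
width: 0.0795
```

Call:
step_arm(increments="0 0 -2 0 0 0; 0 0 -4 0 0 0; 0 0 -4 0 0 0; 0 0 -4 0 0 0; 0 0 0 0 0 0")

```text
time: 22.0
tool_pos: [0.4829, -0.2453, 0.1735]
ee_rot: [-3.136, 0.012, 3.018]
wrist_force: [0.3, 0.2, -0.6]
width: 0.0797
```

Run:
```python
from h import *
go(.6556,-.0165,.155,3.018)
```

```text
t 22.0 tcp [ 0.4829 -0.2453  0.1735] rot [-3.136  0.012  3.018] shift cm [-14.29  24.84   1.88] turn [-0.006  0.012 -0.   ] w 0.0797
```

Call:
step_arm(increments="-2.1 3.5 0 0 0 0; -2.1 3.5 0.1 0 0 0; -2.1 3.5 0.2 0 0 0; -2.1 3.5 0.2 0 0 0; -2.1 3.5 0.2 0 0 0", claw=-1)

```text
time: 22.5
tool_pos: [0.606, -0.0811, 0.1577]
ee_rot: [-3.142, -0.001, 3.018]
wrist_force: [0.1, -1.0, -0.2]
width: 0.094
```

Call:
step_arm(increments="-2.1 3.5 0.2 0 0 0; -2.0 3.6 0.1 0 0 0; 0 0 0 0 0 0; 0 0 0 0 0 0; 0 0 0 0 0 0")

```text
time: 23.0
tool_pos: [0.6543, -0.018, 0.1554]
ee_rot: [-3.141, -0.001, 3.017]
wrist_force: [-0.7, -0.2, 0.8]
width: 0.094
```

Run:
```python
from h import *
im,C=wshot("w9"); B=brown(im)
u=proj(C,[.6556,-.0165,.025])[0]; b=blob(B,u); print(u,cv2.boundingRect(b),[plane(C,cv2.minEnclosingCircle(b)[0],z).round(4) for z in (.02,.025,.03)])
go(.6556,-.0165,.010,3.018)
```

```text
[277.10843354 198.81480008] (244, 165, 67, 69) [array([[ 0.6574, -0.0163,  0.02  ]]), array([[ 0.6561, -0.0162,  0.025 ]]), array([[ 0.6547, -0.016 ,  0.03  ]])]
t 23.05 tcp [ 0.6543 -0.0183  0.1558] rot [-3.141e+00 -1.000e-03  3.016e+00] shift cm [-0.11  0.21 14.58] turn [-0.001 -0.001 -0.002] w 0.0942
```

View pics/w9.png

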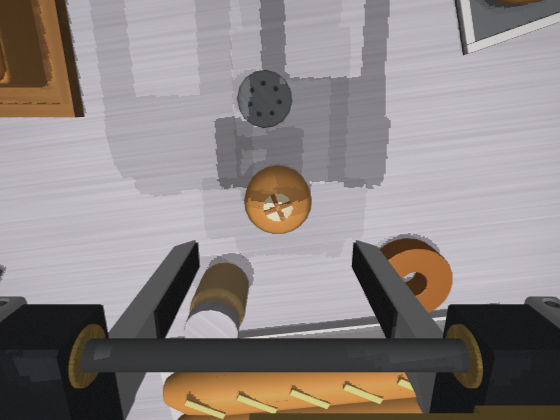

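The wrist view shows the large roll centred at (278,200), the shaker at (265,98), the jar at (222,295) and the ring roll at (415,280). All three bystanders are clear of the finger paths.

Call:
step_arm(increments="-0.1 0.2 4 0 0 0; 0 0 4 0 0 0; 0 0 3.5 0 0 0; 0 0 2.3 0 0 0; 0 0 0.7 0 0 0")

```text
time: 23.55
tool_pos: [0.6531, -0.0165, 0.0073]
ee_rot: [-3.141, -0.007, 3.016]
wrist_force: [-0.5, -0.4, -0.4]
width: 0.0937
```

Call:
step_arm(increments="0 0 0 0 0 0; 0 0 0 0 0 0; 0 0 0 0 0 0; 0 0 0 0 0 0; 0 0 0 0 0 0", claw=1)

```text
time: 24.05
tool_pos: [0.6575, -0.0156, 0.0131]
ee_rot: [-3.141, 0.004, 3.018]
wrist_force: [0.2, -0.8, 3.8]
width: 0.0652
```

Call:
step_arm(increments="0 0 0 0 0 0; 0 0 -2 0 0 0; 0 0 -4 0 0 0; 0 0 -4 0 0 0; 0 0 -4 0 0 0")

```text
time: 24.55
tool_pos: [0.6556, -0.015, 0.1516]
ee_rot: [3.142, -0.002, 3.018]
wrist_force: [1.0, -0.4, -0.9]
width: 0.065
```

Call:
step_arm(increments="0 0 -2 0 0 0; 0 0 0 0 0 0; 0 0 0 0 0 0")

```text
time: 24.85
tool_pos: [0.6559, -0.0151, 0.1699]
ee_rot: [3.142, -0.001, 3.018]
wrist_force: [0.0, -0.2, -1.7]
width: 0.065
```

Run:
```python
from h import *
go(.466,-.3542,.165,3.018)
```

```text
t 24.85 tcp [ 0.6559 -0.0151  0.1699] rot [ 3.142e+00 -1.000e-03  3.018e+00] shift cm [ 14.66 -35.99   0.51] turn [ 0.    -0.001 -0.   ] w 0.065
```

Call:
step_arm(increments="1.6 -4 0 0 0 0; 1.6 -4 0 0 0 0; 1.6 -4 0 0 0 0; 1.6 -4 0 0 0 0; 1.6 -4 0 0 0 0")

```text
time: 25.35
tool_pos: [0.5497, -0.2044, 0.1672]
ee_rot: [3.14, -0.006, 3.018]
wrist_force: [1.2, -0.9, -0.7]
width: 0.0651
```

Call:
step_arm(increments="1.7 -4 0 0 0 0; 1.7 -4 0 0 0 0; 1.7 -4 0 0 0 0; 1.6 -4 0 0 0 0; 0 0 0 0 0 0")

```text
time: 25.85
tool_pos: [0.4618, -0.3577, 0.1671]
ee_rot: [3.14, -0.006, 3.011]
wrist_force: [0.5, 1.1, 0.1]
width: 0.0652
```

Call:
step_arm(increments="0 0 0 0 0 0; 0 0 0 0 0 0")

```text
time: 26.05
tool_pos: [0.4657, -0.353, 0.169]
ee_rot: [3.139, -0.002, 3.019]
wrist_force: [0.4, -0.0, -1.1]
width: 0.0654
```

Run:
```python
from h import *
go(.466,-.3542,.026,3.018)
im,C=wshot("w10")
```

```text
t 26.05 tcp [ 0.4657 -0.353   0.169 ] rot [ 3.139e+00 -2.000e-03  3.019e+00] shift cm [-0.08 -0.15 14.3 ] turn [ 0.003 -0.002  0.001] w 0.0654
```

View pics/w10.png

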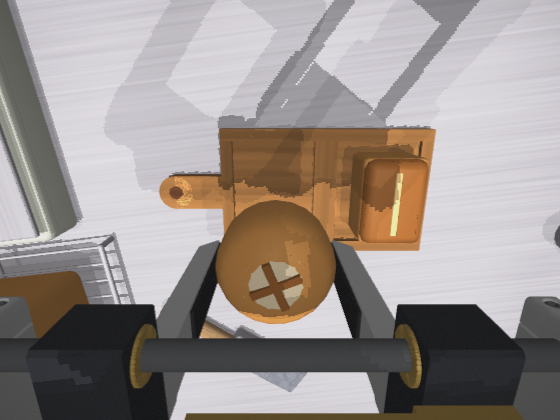

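The wrist view shows the loaf lying in its hollow at (393,200). The large roll hangs above the handle-side hollow, which spans columns 232–312.

Call:
step_arm(increments="0 -0.1 4 0 0 0; 0 0 4 0 0 0; 0 0 3.5 0 0 0; 0 0 2 0 0 0; 0 0 0.5 0 0 0")

```text
time: 26.6
tool_pos: [0.4646, -0.3521, 0.027]
ee_rot: [3.137, -0.006, 3.02]
wrist_force: [-0.1, -0.8, -0.0]
width: 0.0652
```

Call:
step_arm(increments="0 0 0 0 0 0; 0 0 0 0 0 0; 0 0 0.2 0 0 0; 0 0 0 0 0 0; 0 0 0 0 0 0")

```text
time: 27.1
tool_pos: [0.4661, -0.3558, 0.0299]
ee_rot: [-3.141, 0.001, 3.018]
wrist_force: [-0.7, -0.5, -0.2]
width: 0.0654
```

Call:
step_arm(increments="0 0 0.1 0 0 0; 0 0 0 0 0 0")

```text
time: 27.3
tool_pos: [0.4657, -0.3554, 0.028]
ee_rot: [-3.142, 0.0, 3.018]
wrist_force: [0.3, 0.5, -0.8]
width: 0.0649
```

Call:
step_arm(increments="0 0 0.1 0 0 0; 0 0 0 0 0 0")

```text
time: 27.5
tool_pos: [0.4656, -0.3553, 0.0268]
ee_rot: [3.141, -0.0, 3.018]
wrist_force: [-0.0, -0.1, -0.4]
width: 0.0651
```

Call:
step_arm(increments="0 0 0.1 0 0 0; 0 0 0.1 0 0 0; 0 0 0.1 0 0 0; 0 0 0 0 0 0; 0 0 0 0 0 0")

```text
time: 28.0
tool_pos: [0.4657, -0.3553, 0.0239]
ee_rot: [3.142, -0.0, 3.018]
wrist_force: [0.1, -0.5, -1.5]
width: 0.0653
```

Call:
step_arm(increments="0 0 0.1 0 0 0; 0 0 0 0 0 0")

```text
time: 28.2
tool_pos: [0.4659, -0.3555, 0.0232]
ee_rot: [-3.141, 0.0, 3.018]
wrist_force: [-0.2, 0.3, 0.5]
width: 0.0653
```

Call:
step_arm(increments="0 0 0.05 0 0 0; 0 0 0 0 0 0")

```text
time: 28.4
tool_pos: [0.4659, -0.3555, 0.0231]
ee_rot: [-3.141, 0.0, 3.018]
wrist_force: [-0.9, 0.5, 3.4]
width: 0.0654
```

Contact, so I release, rise and check from all the cameras. I also step back so the board can be seen.

Call:
step_arm(increments="0 0 -0.1 0 0 0; 0 0 0 0 0 0; 0 0 0 0 0 0; 0 0 0 0 0 0", claw=-0.8)

```text
time: 28.8
tool_pos: [0.4657, -0.3553, 0.0232]
ee_rot: [3.141, -0.0, 3.018]
wrist_force: [0.9, -0.7, -0.5]
width: 0.0845
```

Call:
step_arm(increments="0 0 -2 0 0 0; 0 0 -4 0 0 0; 0 0 -4 0 0 0; 0 0 -4 0 0 0; 0 0 -4 0 0 0")

```text
time: 29.3
tool_pos: [0.4656, -0.3552, 0.205]
ee_rot: [-3.142, -0.0, 3.018]
wrist_force: [0.3, -1.1, 0.6]
width: 0.0842
```

Call:
step_arm(increments="0 0 0 0 0 0; 0 0 0 0 0 0; 0 0 0 0 0 0; 0 0 0 0 0 0; 0 0 0 0 0 0")

```text
time: 29.8
tool_pos: [0.4652, -0.3549, 0.2015]
ee_rot: [3.14, -0.003, 3.018]
wrist_force: [-0.4, -1.0, 0.0]
width: 0.0844
```

Run:
```python
from h import *
im,C=wshot("w11"); D={}
for n in ("scene","side"):
    D[n]=snapshot(n)
cv2.imwrite("pics/end.png",np.hstack([D["scene"][100:380,90:490],D["side"][90:370,90:490]])[:,:,::-1])
for n in D: cv2.imwrite(f"pics/{n}2.png",D[n][:,:,::-1])
A,S=cam("scene"),cam("side"); B={n:brown(D[n]) for n in D}
def inb(p,c,yaw): d=np.array(p[:2])-c; return np.round([d@[np.cos(yaw),np.sin(yaw)],d@[-np.sin(yaw),np.cos(yaw)]],4)
for k,w in dict(baguette=(.479,.261,.025),small=(.4515,.3975,.024)).items():
    c=[blob(B[n],proj(X,w)[0]) for n,X in(("scene",A),("side",S))]
    t,e=tri(A,cv2.minAreaRect(c[0])[0],S,cv2.minAreaRect(c[1])[0]); print(k,t.round(4),"res",e.round(4),"vs long bay",inb(t,[.479,.2606],1.772),[rect(plane(X,x,.025)) for x,X in zip(c,(A,S))])
print("proj roll, loaf",proj(C,[[.466,-.355,.03],[.48,-.244,.068]]))
```

```text
baguette [0.4783 0.2627 0.0243] res 0.0022 vs long bay [0.0022 0.0003] [(array([477.3, 260.9]), [np.float64(66.3), np.float64(150.6)], 1.783), (array([479.7, 259.5]), [np.float64(44.5), np.float64(157.9)], 1.763)]
small [0.4498 0.3992 0.0227] res 0.0001 vs long bay [0.1417 0.001 ] [(array([451.5, 399.1]), [np.float64(45.8), np.float64(73.7)], 0.006), (array([449.7, 399.6]), [np.float64(43.4), np.float64(53.9)], 1.8)]
proj roll, loaf [[275.02612155 189.19209364]
 [385.29071586 197.96105209]]
```

View pics/end.png

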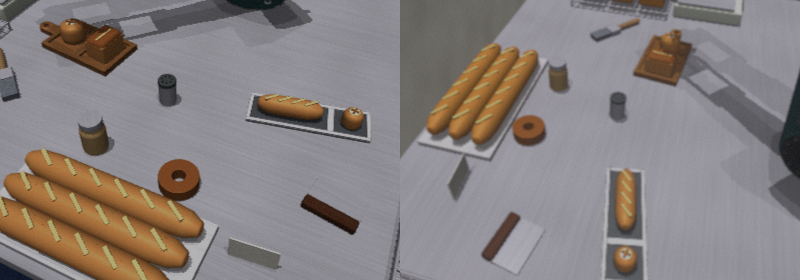

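View pics/w11.png

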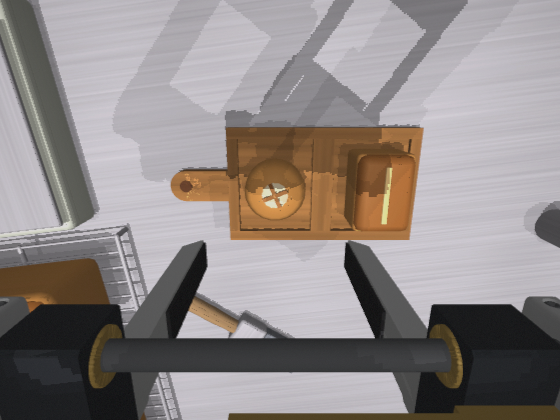

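The combined picture shows all four breads in their places: roll and loaf on the board, baguette and small roll in the tray. The shaker (257,190), jar (183,232), ring roll (269,279) and scraper are at the same scene pixels as at the start. The wrist view shows the roll's cross at (275,196) and the loaf's crease at (388,194), where I had predicted (385,198).

Run:
```python
from h import *
_,C=wload("w11"); yaw=1.446; c0=np.array([.4728,-.300]); 
for k,p,z in (("roll cross",(275,196),.064),("loaf crease",(388,194),.068)):
    d=plane(C,p,z)[0][:2]-c0; print(k,"board xy",np.round([d@[np.cos(yaw),np.sin(yaw)],d@[-np.sin(yaw),np.cos(yaw)]],4))
print(close_job())
```

```text
roll cross board xy [-0.0555  0.0009]
loaf crease board xy [0.0588 0.004 ]
the job is handed in; nothing more can be done
None
```

All four breads are in their places and the job is handed in, at about 30 s of the 102 s allowed. I lowered each one until the wrist force showed contact with the floor, then released it. `close_job` reports no verdict.

| Bread | Place | Offset from the place's centre (place's x, y) |
|---|---|---|
| Large roll | Hollow nearest the handle | under 1 mm, 1 mm |
| Tin loaf | Other hollow, along its longer side | 4 mm, 4 mm |
| Baguette | Long bay | 2 mm, under 1 mm; within about 0.02 rad of the bay |
| Small roll | Short bay | 3 mm, 1 mm |

- **Bystanders:** in the last scene and side pictures the shaker, jar, ring roll and scraper look unmoved. I compared this by eye on pixel positions and did not measure it again.
- **Upright and flat:** I judged this from the pictures and the contact forces, with no separate measurement of tilt.
- **Disagreements:** the cameras differed by up to about 6 mm on the board's and tray's positions. I used the close-up wrist camera values for the board and close to them for the tray. No check failed.

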